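# Clamp the glued wood blank: set the nut, flip the cam lever

## Robot

A 6-joint arm with a two-finger parallel gripper is mounted at the origin on the work surface. World frame = base frame: x ahead of the robot, y to its left, z up, the work surface at z = 0. Lengths are in m, angles in degrees, forces in N, time in s.
With the tool pointing down it reaches from about 0.35 to 0.875 m from the base axis. Payload 15.5 kg.
Tool frame: the origin (TCP) lies at the very end of the fingers, on their centre line; the grasp point (between the pads) lies bot.tcp_to_grasp behind it (bot.tcp_to_grasp is the distance from the TCP to the grasp point, in m); z points along the fingers, y is the line along which they close (so a half turn about z gives the same grasp; the last joint's range is limited). The gripper opens to 85 mm and grips with 20 to 120 N. Pads are 22 mm wide; open, the fingers measure 114 mm over their backs; the gripper's body (76 mm by 85 mm) begins 54 mm behind the grasp point. The pads swing forward as they close: fully open they stand 13 mm farther back than shut.
Start: joints at [-70.961, 28.281, 77.091, -0, 74.628, -5.472], TCP at [0.259, -0.569, 0.231] pointing down, gripper open.
Joint ranges: [-166.48, 166.48], [-47.26, 123.95], [12.59, 153.08], [-70.14, 250.14], [6.76, 159.57], [-176.63, 176.63]. Speed limits (degrees/s): [108.29, 108.29, 147.25, 172.46, 172.46, 172.46].

## Interface

Orientations are given as [roll, pitch, yaw] about the fixed x, y, z axes, in that order (R = Rz(yaw) Ry(pitch) Rx(roll)).
In Python, from station import bot, optics gives the robot as it stands.
- The arm moves only by the tool apply_moves, never from a script. Its argument "series" is a list of rows, each an object with "slide": the shift along the tool's x, y, z in m, a list of three; "turn": the turn, a rotation vector about the tool's x, y, z in degrees, a list of three; "gripper": the finger opening in m, from 0 to 0.0854. In form: [{"slide": [tx, ty, tz], "turn": [rx, ry, rz], "gripper": gripper}, ...]. A call has 1 to 12 rows; each row shifts and turns the commanded pose from where the row before left it, along the tool's axes as they then stand; what a row does not reach is not made up. A row lasts 1/12 s, in which the tool goes at most 41.7 mm and 7.16 degrees, less where a joint would pass 70% of its speed; a pose out of reach is approached as far as the arm can. A call is refused whole if a number of a shift passes 0.0417 or a number of a turn 7.16, either way. A call with a gripper value outside its range is refused whole. The fingers move at their own pace and stop on an object; "force" is the grip in N (left out, the last holds). Time passes only in rows, so rows that do not move let the fingers close. It gives the time, the measured TCP pose, the force, the opening and the grip force at its end, in the units of the state.
- bot.state(): the state, without advancing time (a new reading comes with each control period).
- optics.read_camera(name): name is "scene" or "top"; returns a dict with "frame" (420x560x3 uint8, red, green, blue), "mtx" (3x3 intrinsics, pixels), "R" (3x3) and "t" (3): a world point X has camera coordinates R X + t. Camera axes: x right, y down, z forward; pixel columns grow to the right and rows downward; lengths in m; the calibration is good to about 2 mm. A picture is of the moment at which its call begins. There is no depth.
- bot.job_done(): hands the job in; it is judged then, once.
The state is a dict: "t": time; "joint_pos": joint angles; "joint_vel": joint speeds; "effort": joint torques, N m; "position": TCP position; "orientation": TCP orientation; "wrist_force": force on the tool from outside, world axes, zero at the start; "moment": the same for the moment, N m; "width": finger opening in m; "grasp_force": force on a finger pad.
Only numpy, scipy, OpenCV 4.12 (cv2) and the standard library are available. Lean on these libraries where they do the work, as an engineer would, in place of code of your own. Each camera call takes 0.05 s, during which the arm holds its last target. There are 200 camera calls.

## Task

Clamp the glued-up wooden blank in the desk clamp. Turn the knurled nut until the cam lever begins to bite about half-way through its swing (it starts far too loose), then flip the lever fully shut, so that the blank is held firmly but not crushed. Leave the blank where it lies and do not disturb the tape, mouse or cup.

Things in the scene. Friction and masses are not known exactly. Their poses are not given: they have to be found in the camera images.
- clamp: Fixed desk clamp, grey base 150(x) x 220(y) x 12 mm, origin under its centre on the desk, z up. Column 36 x 44 mm at y +85 mm, to z 118, carries the nut. A blue arm (36 mm wide, top about z 104) runs from it to y -73; its end (34 mm cheeks at y -55) holds the cam lever above and a sprung rubber foot, 30 mm across, below, over the blank. The nut lowers the arm; its start height is unknown.
- nut (a point): Middle of the knurled steel nut, on its vertical axis: 44 mm across, z 119 to 147 mm, fixed in height, gripped at any yaw. Clockwise from above tightens: arm, lever and foot go down 10 mm a turn (1.6 mm/rad). At the start it is 1.15 to 4.45 rad too loose, unknown which. Turns with a drag of 0.28 N m, up to 0.2 more as the foot presses; stays where left.
- foot_axis (a point): Fixed point on the foot's axis, level with the blank's top (z 49 mm). The lever's pivot is straight above, z 122 mm at the loosest, up to 11 mm lower when tightened. Foot pushed down by the cam, mm at lever angle: 1.9 at 0.2, 3.8 at 0.4, 5.6 at 0.6, 6.5 at 0.7, 7.2 at 0.8, 7.9 at 0.9, 8.5 at 1.0, 9.0 at 1.1, 9.4 at 1.2, 9.9 (most) at 1.48, 9.8 at 1.6.
- lever (a joint): Cam lever, rad: 0 open, 1.6 fully shut (stops). Pivots about the clamp's y axis; bar 10 mm thick, 14 to 20 wide (y), reaches 110 mm from the pivot, black grip at its end. At 0 it stands, leaning 0.25 rad to the clamp's -x; closing swings its top over to +x, ending 13 degrees above level. Drag 0.15 N m (2.5 N at 60 mm); stays where left, but foot load can push it back; past 1.48 it stays shut.
- bed: Fixed plywood bed 130 x 100 x 12 mm under the blank, top at z 24 mm; origin under its centre. The clamping force acts between it and the blank: about 30 N per mm that the cam pushes the foot beyond bite (the lever angle where the foot meets the blank). The lever's torque then rises by that force times the cam's push per rad (7.4 mm at 0.8, 5.6 at 1.0, 4.5 at 1.1, 3.4 at 1.2).
- blank: Laminated wood blank 120(x) x 80(y) x 25 mm, 0.4 kg, lying loose on the bed under the foot; origin under its centre. Held right when the lever bites at 0.8 rad (about 82 N when shut; the push at 60 mm then rises from 2.5 to about 6 N); bite at 0.7 to 0.9 is good. At the start it bites beyond 1.1 rad or not at all.
- tape: Bystander: roll of paper tape lying flat, 90 mm across, 22 mm high; origin at the centre of its underside.
- mouse: Bystander: black computer mouse 105 x 60 x 35 mm; origin at the centre of its underside.
- cup: Bystander: white pencil cup 76 mm across, 95 mm high, pencils to 150 mm; origin at the centre of its underside.
Not all that is in view belongs to the job. Leave any purple or turquoise look-alike of the blank alone.

How it is judged (in metres and radians):
On the way:
1. the lever bites about half-way: the foot presses on the blank while the lever is still well short of shut (angle 0.5 to 1.25) (contact force between bed and blank above 10 N and value of joint lever between 0.5 and 1.25 rad), for 0.04 s.
At the end, for the whole second after the job is handed in: The lever is fully shut (over 1.5 rad) and stays there, the blank is pressed on the bed with 52 to 118 N (bite between about 0.65 and 0.95 rad) and lies at rest within 10 mm of where it started (value of joint lever above 1.5 rad and contact force between bed and blank between 52 and 118 N and distance of blank from where it was at the start of the episode below 0.01 m and linear speed of blank below 0.02 m/s); the robot touches nothing.
It fails at once if the blank is crushed (pressed on the bed with more than 140 N) (contact force between bed and blank above 140 N).
It fails at once if the tape, mouse or cup is moved more than 20 mm (distance of any of tape, mouse, cup from where it was at the start of the episode above 0.02 m).
It also fails if it takes over 72 s, if anything falls off the work surface, if the arm or the gripper's body presses on something with over 40 N, if the wrist force passes 120 N, or if a joint passes its speed limit or range.

## Working session

There is one attempt and no reset: what is moved stays moved. The work goes in short steps, Python scripts to look and compute and a tool call to move; the robot and the scene stay as the last step left them, time stands still between calls to the robot, and variables do not carry over. Pictures are saved under pics/ and viewed, at most 10 in all, crops included, and the job is handed in when it is done.

Besides the shell and the picture viewer there is one more tool, called after "Emit:" as name([rows], argument=value, ...), one row to a line, values as JSON. apply_moves: Moves the arm, as the interface text tells. Its arguments: {"type":"object","properties":{"series":{"type":"array"},"force":{"type":"number"}},"required":["series"]}

```bash
mkdir -p pics; ls; python3 - <<'E'
from station import bot, optics
import cv2,numpy as np
for n in("scene","top"):
    c=optics.read_camera(n); cv2.imwrite(f"pics/{n}0.png",cv2.cvtColor(c["frame"],cv2.COLOR_RGB2BGR))
    print(n,c["mtx"].tolist(),c["R"].round(4).tolist(),c["t"].round(4).tolist(),(-c["R"].T@c["t"]).round(3))
print(bot.state(),bot.tcp_to_grasp)
E
```

```text
pics
scene [[424.2462571923674, 0.0, 283.5818570556138], [0.0, 424.2462571923674, 214.9242962389526], [0.0, 0.0, 1.0]] [[0.1487, 0.9889, 0.0023], [0.5577, -0.082, -0.826], [-0.8166, 0.1241, -0.5637]] [-0.0335, -0.1512, 1.4881] [ 1.305 -0.164  0.714]
top [[530.6069575628941, 0.0, 284.5314163126544], [0.0, 530.6069575628941, 206.81995460247572], [0.0, 0.0, 1.0]] [[-0.007, -0.9999, 0.0107], [-0.9978, 0.0063, -0.0658], [0.0658, -0.0111, -0.9978]] [-0.0338, 0.4534, 1.7317] [ 0.338 -0.017  1.758]
{'t': 0.1, 'joint_pos': array([-7.09604097e+01,  2.83109885e+01,  7.71251286e+01,  2.55957892e-03,
        7.46292550e+01, -5.47052181e+00]), 'joint_vel': array([-0.00533562, -0.0284445 , -0.05943008, -0.01545605,  0.06196697,
       -0.00522371]), 'effort': array([-1.14094837e-03, -8.83596182e+01, -3.84562004e+01, -1.11046425e-04,
        5.12142142e-03, -5.02507919e-05]), 'position': array([ 0.25919996, -0.56834272,  0.23075438]), 'orientation': array([-1.79935161e+02, -8.68817837e-03,  2.45094273e+01]), 'wrist_force': array([-0.1851547 ,  0.12404724,  0.55413806]), 'moment': array([ 0.01688456, -0.05913813, -0.03974065]), 'grasp_force': 0.0, 'width': 0.08558953111707561} 0.0187
```

View pics/scene0.png

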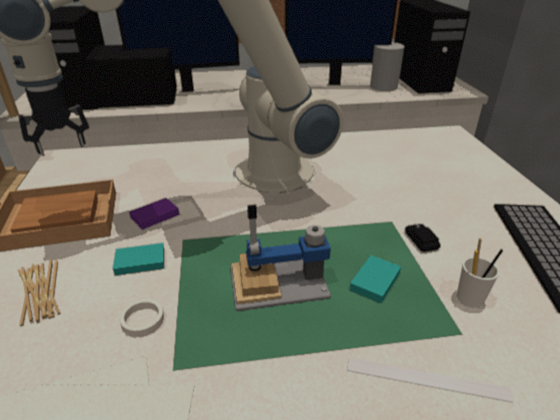

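View pics/top0.png

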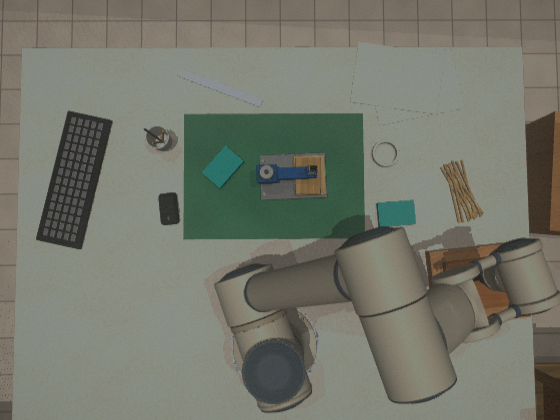

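The scene shows the clamp on the green mat: nut at scene (316,233) and top (266,172), lever grip at scene (252,212), and blank on its bed at top (311,175). The tape is at top (385,154), mouse (168,208) and cup (158,138).

Things that could be mistaken for the blank: turquoise blocks at top (223,166) and (396,213), and the purple one at scene (154,213). I choose the wood-coloured piece under the blue arm. The lever could be confused with the cup's pencils at scene (480,255), and the nut with the tape ring.

```bash
cat > h.py <<'E'
from station import bot, optics
import cv2,numpy as np
def ray(c,u,v):
    d=c["R"].T@np.linalg.solve(c["mtx"],[u,v,1.]); return -c["R"].T@c["t"],d/np.linalg.norm(d)
def onz(c,u,v,z):
    o,d=ray(c,u,v); return o+d*(z-o[2])/d[2]
def proj(c,X):
    p=c["mtx"]@(c["R"]@np.asarray(X,float)+c["t"]); return p[:2]/p[2]
def tri(a,b):
    A=[];B=[]
    for o,d in(a,b):
        P=np.eye(3)-np.outer(d,d);A.append(P);B.append(P@o)
    return np.linalg.lstsq(np.vstack(A),np.hstack(B),rcond=None)[0]
E
python3 - <<'E'
from h import *
t=optics.read_camera("top");s=optics.read_camera("scene")
a=cv2.resize(t["frame"][135:215,235:345],None,fx=7,fy=7,interpolation=cv2.INTER_CUBIC)[:, :770]
b=cv2.resize(s["frame"][195:310,220:340],None,fx=5,fy=5,interpolation=cv2.INTER_CUBIC)
cv2.imwrite("pics/ct.png",a[...,::-1]);cv2.imwrite("pics/cs.png",b[...,::-1])
f=t["frame"];hsv=cv2.cvtColor(f,cv2.COLOR_RGB2HSV)
for n,lo,hi in(("blue",(100,100,40),(125,255,255)),("notgreen",None,None),("wood",(8,60,120),(28,255,255))):
    m=cv2.inRange(hsv,lo,hi) if lo else cv2.bitwise_not(cv2.inRange(hsv,(40,70,20),(100,255,255)))
    k=np.zeros_like(m);k[140:212,245:345]=m[140:212,245:345]
    C=max(cv2.findContours(k,0,2)[0],key=cv2.contourArea);r=cv2.minAreaRect(C);print(n,r)
    if n=="notgreen":
        for p in cv2.boxPoints(r):print(onz(t,*p,0.012).round(4))
E
```

```text
blue ((286.5, 173.5), (17.0, 59.0), 90.0)
notgreen ((291.3283386230469, 176.05093383789062), (45.73939895629883, 69.0217514038086), 87.51044464111328)
[0.6273 0.0571 0.012 ]
[ 0.6361 -0.172   0.012 ]
[ 0.4837 -0.1768  0.012 ]
[0.4752 0.051  0.012 ]
wood ((309.41156005859375, 174.378662109375), (38.50825119018555, 29.765838623046875), 87.61405944824219)
```

View pics/ct.png

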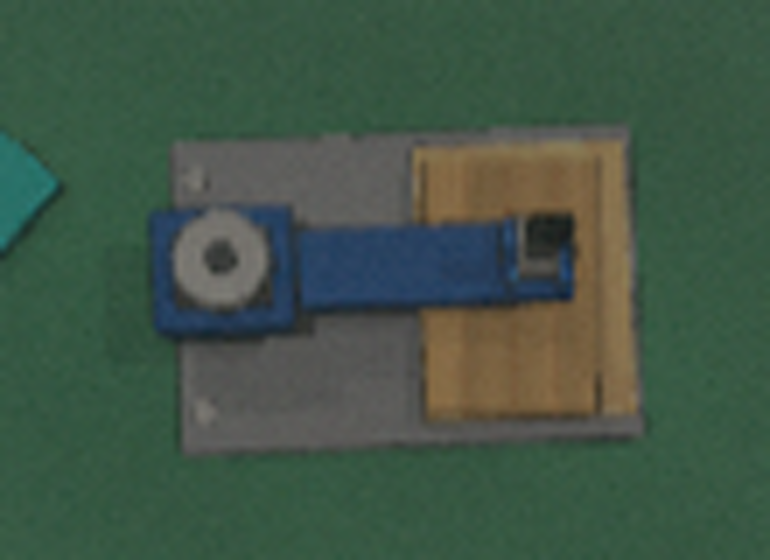

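View pics/cs.png

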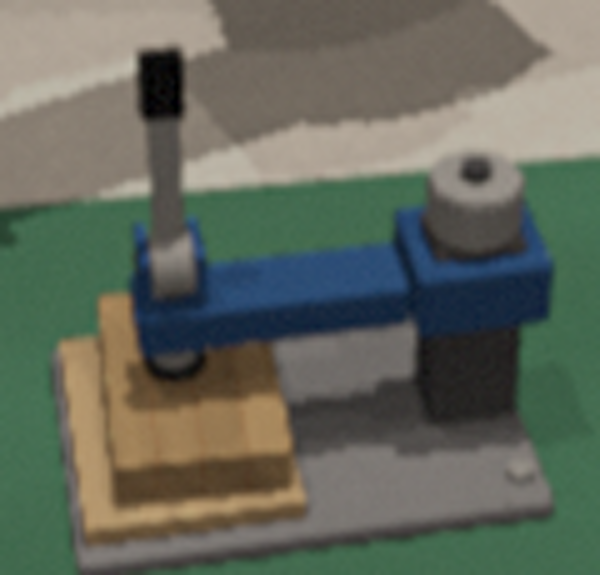

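The crops show the nut's top disc at top crop (221,258) and scene crop (476,183), and the base corners at (173,140), (628,128), (642,430) and (183,452). The lever stands with its grip at top crop (548,233) and scene crop (161,85). The foot is just above the blank, which is wood-coloured and under the blue arm, so the choice holds.

```bash
python3 - <<'E'
from h import *
t=optics.read_camera("top");s=optics.read_camera("scene")
T=lambda x,y:((x+.5)/7-.5+235,(y+.5)/7-.5+135)
S=lambda x,y:((x+.5)/5-.5+220,(y+.5)/5-.5+195)
P=np.array([onz(t,*T(*p),.012) for p in((173,140),(628,128),(642,430),(183,452))])
ctr=P.mean(0);ya=((P[0]-P[1])+(P[3]-P[2]));xa=((P[0]-P[3])+(P[1]-P[2]))
yaw=(np.arctan2(-ya[0],ya[1])+np.arctan2(xa[1],xa[0]))/2
print(P.round(4),ctr,np.linalg.norm(ya)/2,np.linalg.norm(xa)/2,np.degrees([np.arctan2(-ya[0],ya[1]),np.arctan2(xa[1],xa[0])]))
Ps=np.array([onz(s,*S(*p),.012) for p in((78,560),(550,500))]);print("scene corners +x -y, +x +y",Ps.round(4))
n1=onz(t,*T(221,258),.147);n2=tri(ray(t,*T(221,258)),ray(s,*S(476,172)));n3=onz(s,*S(476,172),.147)
print("nut",n1,n2,n3)
c,sn=np.cos(yaw),np.sin(yaw);R=np.array([[c,-sn,0],[sn,c,0],[0,0,1]])
o=np.array([ctr[0],ctr[1],0])
print("nut from base",o+R@[0,.085,0],"foot",o+R@[0,-.055,0])
for nm,a,b in(("griptop",(548,233),(161,85)),):
    g=tri(ray(t,*T(*a)),ray(s,*S(*b)));print(nm,g,R.T@(g-o))
print(S(161,52),"grip top; predicted:",[proj(s,o+R@[-.11*np.sin(.25),-.055,z+.11*np.cos(.25)]) for z in(.122,.118,.111)])
# arm clearance: blue cap top
E
```

```text
[[ 0.6277  0.0457  0.012 ]
 [ 0.6323 -0.1702  0.012 ]
 [ 0.4884 -0.1751  0.012 ]
 [ 0.4793  0.0415  0.012 ]] [ 0.55688928 -0.0645331   0.012     ] 0.21640740376046053 0.14620937210443416 [1.81456462 1.77074305]
scene corners +x -y, +x +y [[ 0.6303 -0.17    0.012 ]
 [ 0.6248  0.047   0.012 ]]
nut [0.55321771 0.02006347 0.147     ] [0.55297559 0.02066659 0.14989549] [0.54921254 0.022299   0.147     ]
nut from base [0.55423026 0.0204253  0.        ] foot [ 0.55860982 -0.11950618  0.        ]
griptop [ 0.55441054 -0.11848447  0.21158117] [-0.00416526 -0.05384742  0.21158117]
(251.8, 205.0) grip top; predicted: [array([249.5985506 , 199.18194876]), array([249.67828128, 200.75669895]), array([249.81686608, 203.49386905])]
```

Nut axis is about (0.5535, 0.020), foot axis about (0.558, -0.119), and clamp yaw about 1.8°. The heights and base size (216 x 146 mm measured, 220 x 150 given) agree. Plan: put the lever at about 0.8 with closed fingers, tighten the nut until the foot touches, then shut the lever.

Emit:
apply_moves([
  {"slide": [0, 0, -0.01], "turn": [0, 0, 6.1], "gripper": 0},
  {"slide": [0, 0, -0.01], "turn": [0, 0, 6.1], "gripper": 0},
  {"slide": [0, 0, -0.01], "turn": [0, 0, 6.1], "gripper": 0},
  {"slide": [0, 0, -0.01], "turn": [0, 0, 6.2], "gripper": 0},
  {"slide": [0.017, -0.034, 0], "turn": [0, 0, 0], "gripper": 0},
  {"slide": [0.017, -0.034, 0], "turn": [0, 0, 0], "gripper": 0},
  {"slide": [0.017, -0.034, 0], "turn": [0, 0, 0], "gripper": 0},
  {"slide": [0.017, -0.034, 0], "turn": [0, 0, 0], "gripper": 0},
  {"slide": [0.017, -0.034, 0], "turn": [0, 0, 0], "gripper": 0},
  {"slide": [0.017, -0.034, 0], "turn": [0, 0, 0], "gripper": 0},
  {"slide": [0.017, -0.034, 0], "turn": [0, 0, 0], "gripper": 0},
  {"slide": [0.017, -0.034, 0], "turn": [0, 0, 0], "gripper": 0},
])

```text
t: 1.3
position: [0.3956, -0.2949, 0.2714]
orientation: [180.0, -0.0, -0.0]
wrist_force: [1.5, -0.4, 0.3]
width: 0.0003
grasp_force: 0.0
```

Emit:
apply_moves([
  {"slide": [0.014, -0.0295, 0], "turn": [0, 0, 0], "gripper": 0},
  {"slide": [0.014, -0.0295, 0], "turn": [0, 0, 0], "gripper": 0},
  {"slide": [0.014, -0.0295, 0], "turn": [0, 0, 0], "gripper": 0},
  {"slide": [0.014, -0.0295, 0], "turn": [0, 0, 0], "gripper": 0},
  {"slide": [0.014, -0.0295, 0], "turn": [0, 0, 0], "gripper": 0},
  {"slide": [0.014, -0.0295, 0], "turn": [0, 0, 0], "gripper": 0},
  {"slide": [0, 0, 0.024], "turn": [0, 0, 0], "gripper": 0},
  {"slide": [0, 0, 0.024], "turn": [0, 0, 0], "gripper": 0},
  {"slide": [0, 0, 0.024], "turn": [0, 0, 0], "gripper": 0},
  {"slide": [0, 0, 0.024], "turn": [0, 0, 0], "gripper": 0},
  {"slide": [0, 0, 0], "turn": [0, 0, 0], "gripper": 0},
])

```text
t: 2.22
position: [0.4772, -0.1188, 0.1719]
orientation: [-179.9, 0.3, 0.0]
wrist_force: [-1.2, -0.1, -0.8]
width: -0.0005
grasp_force: 0.0
```

```bash
python3 - <<'E'
from h import *
s=optics.read_camera("scene")
b=cv2.resize(s["frame"][150:310,190:350],None,fx=3.7,fy=3.7,interpolation=cv2.INTER_CUBIC)
cv2.imwrite("pics/a1.png",b[...,::-1]);S=bot.state();print(S["position"],S["wrist_force"],S["moment"])
E
```

```text
[ 0.47807397 -0.11917725  0.17398641] [ 0.2856002  -0.23790428  0.9147096 ] [-0.01191507  0.05048629 -0.00029409]
```

View pics/a1.png

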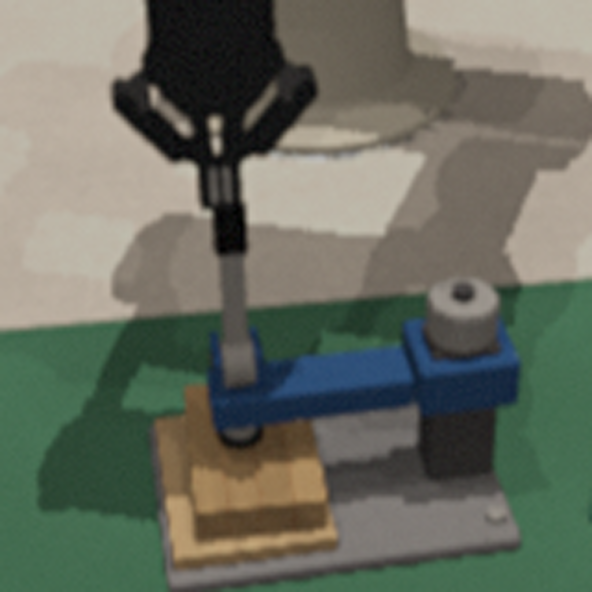

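The picture shows the closed fingertips at crop (220,200), directly behind the lever's grip at (230,230) and aligned in y. Now I push the lever to about 0.8.

Emit:
apply_moves([
  {"slide": [0.01, 0, 0], "turn": [0, 0, 0], "gripper": 0},
  {"slide": [0.01, 0, 0], "turn": [0, 0, 0], "gripper": 0},
  {"slide": [0.01, 0, 0], "turn": [0, 0, 0], "gripper": 0},
  {"slide": [0.01, 0, 0], "turn": [0, 0, 0], "gripper": 0},
  {"slide": [0.01, 0, 0], "turn": [0, 0, 0], "gripper": 0},
  {"slide": [0.01, 0, 0], "turn": [0, 0, 0], "gripper": 0},
  {"slide": [0.01, 0, 0], "turn": [0, 0, 0], "gripper": 0},
  {"slide": [0.008, 0, 0], "turn": [0, 0, 0], "gripper": 0},
  {"slide": [0.008, 0, 0], "turn": [0, 0, 0], "gripper": 0},
  {"slide": [0.006, 0, 0], "turn": [0, 0, 0], "gripper": 0},
  {"slide": [0.005, 0, 0], "turn": [0, 0, 0], "gripper": 0},
  {"slide": [0, 0, 0], "turn": [0, 0, 0], "gripper": 0},
])

```text
t: 3.27
position: [0.5772, -0.1197, 0.1753]
orientation: [180.0, -0.0, 0.0]
wrist_force: [-0.7, -0.0, 0.3]
width: -0.0002
grasp_force: 0.0
```

```bash
python3 - <<'E'
from h import *
S=bot.state();print(S["position"],S["wrist_force"],S["moment"])
t=optics.read_camera("top");s=optics.read_camera("scene")
b=cv2.resize(s["frame"][170:310,220:350],None,fx=4,fy=4,interpolation=cv2.INTER_CUBIC)
a=cv2.resize(t["frame"][135:215,245:345],None,fx=3,fy=3)
o=np.zeros((570,800,3),np.uint8);o[:560,:520]=b;o[:240,520-20:800]=a[:, :300]
cv2.imwrite("pics/a2.png",o[...,::-1])
E
```

```text
[ 0.57724541 -0.11970989  0.17528134] [-6.97585621e-01 -5.14377950e-04  2.85113309e-01] [0.00192235 0.04130958 0.00743069]
```

View pics/a2.png

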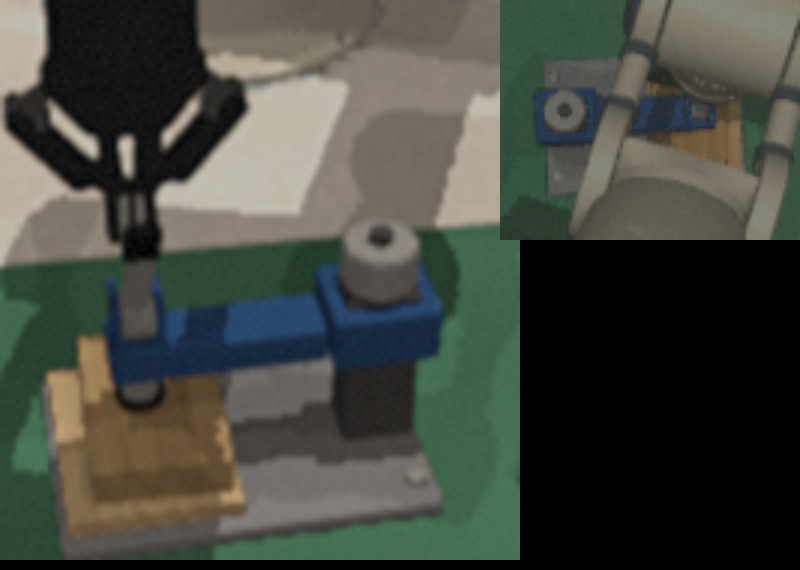

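The lever is now well over, with its grip at crop (140,240) and the fingertips just behind it. Retreat and go above the nut.

Emit:
apply_moves([
  {"slide": [-0.012, 0, 0], "turn": [0, 0, 0], "gripper": 0},
  {"slide": [-0.012, 0, 0], "turn": [0, 0, 0], "gripper": 0},
  {"slide": [-0.012, 0, -0.01], "turn": [0, 0, 0], "gripper": 0},
  {"slide": [0, 0, -0.025], "turn": [0, 0, 0], "gripper": 0},
  {"slide": [0, 0, -0.025], "turn": [0, 0, 0], "gripper": 0},
  {"slide": [0.002, -0.028, 0], "turn": [0, 0, 0], "gripper": 0.0854},
  {"slide": [0.002, -0.028, 0], "turn": [0, 0, 0], "gripper": 0.0854},
  {"slide": [0.002, -0.028, 0], "turn": [0, 0, 0], "gripper": 0.0854},
  {"slide": [0.003, -0.028, 0], "turn": [0, 0, 0], "gripper": 0.0854},
  {"slide": [0.003, -0.028, 0], "turn": [0, 0, 0], "gripper": 0.0854},
])

```text
t: 4.2
position: [0.552, 0.0216, 0.2356]
orientation: [-180.0, -0.0, -0.0]
wrist_force: [0.6, -0.8, -0.5]
width: 0.0604
grasp_force: 0.0
```

Emit:
apply_moves([
  {"slide": [0, 0, 0], "turn": [0, 0, -7], "gripper": 0.0854},
  {"slide": [0, 0, 0], "turn": [0, 0, -7], "gripper": 0.0854},
  {"slide": [0, 0, 0], "turn": [0, 0, -7], "gripper": 0.0854},
  {"slide": [0, 0, 0], "turn": [0, 0, -7], "gripper": 0.0854},
  {"slide": [0, 0, 0], "turn": [0, 0, -7], "gripper": 0.0854},
  {"slide": [0, 0, 0], "turn": [0, 0, -7], "gripper": 0.0854},
  {"slide": [0, 0, 0], "turn": [0, 0, -7], "gripper": 0.0854},
  {"slide": [0, 0, 0], "turn": [0, 0, -7], "gripper": 0.0854},
  {"slide": [0, 0, 0], "turn": [0, 0, -7], "gripper": 0.0854},
  {"slide": [0, 0, 0], "turn": [0, 0, -7], "gripper": 0.0854},
  {"slide": [0, 0, 0], "turn": [0, 0, -7], "gripper": 0.0854},
  {"slide": [0, 0, 0], "turn": [0, 0, -7], "gripper": 0.0854},
])

```text
t: 5.2
position: [0.552, 0.0203, 0.2355]
orientation: [180.0, -0.0, 84.3]
wrist_force: [-0.3, 0.2, -0.9]
width: 0.085
grasp_force: 0.0
```

Emit:
apply_moves([
  {"slide": [0, 0, 0], "turn": [0, 0, -7], "gripper": 0.0854},
  {"slide": [0, 0, 0], "turn": [0, 0, -7], "gripper": 0.0854},
  {"slide": [0, 0, 0], "turn": [0, 0, -7], "gripper": 0.0854},
  {"slide": [0, 0, 0], "turn": [0, 0, -7], "gripper": 0.0854},
  {"slide": [0, 0, 0], "turn": [0, 0, -7], "gripper": 0.0854},
  {"slide": [0, 0, 0], "turn": [0, 0, -7], "gripper": 0.0854},
  {"slide": [0, 0, 0], "turn": [0, 0, -7], "gripper": 0.0854},
  {"slide": [0, 0, 0], "turn": [0, 0, -7], "gripper": 0.0854},
  {"slide": [0, 0, 0], "turn": [0, 0, -7], "gripper": 0.0854},
  {"slide": [0, 0, 0], "turn": [0, 0, -7], "gripper": 0.0854},
  {"slide": [0, 0, 0], "turn": [0, 0, -7], "gripper": 0.0854},
  {"slide": [0, 0, 0], "turn": [0, 0, -7], "gripper": 0.0854},
])

```text
t: 6.2
position: [0.552, 0.0203, 0.2355]
orientation: [180.0, 0.0, 168.3]
wrist_force: [-0.1, 0.0, -0.1]
width: 0.0856
grasp_force: 0.0
```

```bash
cat > lev.py <<'E'
from h import *
yaw=np.radians(1.8);R=np.array([[np.cos(yaw),-np.sin(yaw),0],[np.sin(yaw),np.cos(yaw),0],[0,0,1]])
F=np.array([.5577,-.1193,0])
def run(save=None):
    s=optics.read_camera("scene");f=s["frame"]
    m=(f.max(2)<45).astype(np.uint8)*255;k=np.zeros_like(m);k[195:275,238:268]=m[195:275,238:268]
    n,_,st,ce=cv2.connectedComponentsWithStats(k)
    for i in range(1,n):
        if st[i,4]>15:
            o,d=ray(s,*ce[i]);nrm=R[:,1];p=o+d*(nrm@(F-o))/(nrm@d);q=R.T@(p-F)
            print("dark",st[i],ce[i].round(1),"clamp xz",q[[0,2]].round(4),[(pz,round(float(np.hypot(q[0],q[2]-pz)),4),round(float(np.arctan2(q[0],q[2]-pz)+.25),3)) for pz in(.122,.117,.112)])
    if save: cv2.imwrite(save,cv2.resize(f[170:310,220:350],None,fx=4,fy=4,interpolation=cv2.INTER_CUBIC)[...,::-1])
    S=bot.state();print(S["t"],S["position"],S["orientation"],S["joint_pos"].round(1),S["wrist_force"].round(2),S["moment"].round(3))
E
python3 -c "import lev;lev.run('pics/a3.png')"
```

```text
dark [251 227   9   9  70] [255.  230.6] clamp xz [0.0588 0.2066] [(0.122, 0.103, 0.857), (0.117, 0.1072, 0.83), (0.112, 0.1114, 0.806)]
dark [249 265  12   8  35] [254.9 269.7] clamp xz [0.0149 0.0637] [(0.122, 0.0602, 3.142), (0.117, 0.0554, 3.12), (0.112, 0.0506, 3.093)]
6.25 [0.55200236 0.02027171 0.23548795] [1.79996062e+02 2.72256183e-02 1.68938097e+02] [ -4.1  22.2  87.1   0.   70.6 -83. ] [ 0.4   0.48 -0.21] [-0.03  -0.033 -0.022]
```

Lever reads about 0.82–0.85 from both camera and tip contact, which is what I wanted. Descend and grip the nut.

Emit:
apply_moves([
  {"slide": [-0.0013, 0, 0.01], "turn": [0, 0, -7], "gripper": 0.0854},
  {"slide": [0, 0, 0.01], "turn": [0, 0, -7], "gripper": 0.0854},
  {"slide": [0, 0, 0.01], "turn": [0, 0, -7], "gripper": 0.0854},
  {"slide": [0, 0, 0.01], "turn": [0, 0, -7], "gripper": 0.0854},
  {"slide": [0, 0, 0.01], "turn": [0, 0, -7], "gripper": 0.0854},
  {"slide": [0, 0, 0.01], "turn": [0, 0, -7], "gripper": 0.0854},
  {"slide": [0, 0, 0.015], "turn": [0, 0, 0], "gripper": 0.0854},
  {"slide": [0, 0, 0.015], "turn": [0, 0, 0], "gripper": 0.0854},
  {"slide": [0, 0, 0.015], "turn": [0, 0, 0], "gripper": 0.0854},
  {"slide": [0, 0, 0.01], "turn": [0, 0, 0], "gripper": 0.0854},
  {"slide": [0, 0, 0], "turn": [0, 0, 0], "gripper": 0.0854},
])

```text
t: 7.17
position: [0.5524, 0.0201, 0.1187]
orientation: [179.9, -0.1, -150.1]
wrist_force: [0.1, -0.1, -1.0]
width: 0.0853
grasp_force: 0.0
```

Emit:
apply_moves([
  {"slide": [0, 0, 0], "turn": [0, 0, 0], "gripper": 0.03},
  {"slide": [0, 0, 0], "turn": [0, 0, 0], "gripper": 0.03},
  {"slide": [0, 0, 0], "turn": [0, 0, 0], "gripper": 0.03},
  {"slide": [0, 0, 0], "turn": [0, 0, 0], "gripper": 0.03},
  {"slide": [0, 0, 0], "turn": [0, 0, 0], "gripper": 0.03},
  {"slide": [0, 0, 0], "turn": [0, 0, 0], "gripper": 0.03},
], force=60)

```text
t: 7.67
position: [0.5532, 0.0213, 0.1216]
orientation: [179.9, 0.1, -150.0]
wrist_force: [-7.1, 11.8, 18.6]
width: 0.0402
grasp_force: 58.5
```

```bash
python3 -c "import lev;lev.run('pics/a4.png')"
```

```text
dark [251 227   9   9  72] [255.  230.7] clamp xz [0.0589 0.2065] [(0.122, 0.103, 0.859), (0.117, 0.1071, 0.832), (0.112, 0.1113, 0.808)]
dark [249 265  12   8  36] [255.  269.8] clamp xz [0.0189 0.0669] [(0.122, 0.0582, 3.061), (0.117, 0.0535, 3.031), (0.112, 0.0489, 2.994)]
7.7167 [0.55323787 0.02123301 0.12162132] [ 1.79933082e+02  7.63984676e-02 -1.50019223e+02] [-4.000e+00  3.020e+01  9.430e+01  1.000e-01  5.540e+01 -1.241e+02] [-7.71 12.09 19.32] [ 2.127  1.323 -0.155]
```

View pics/a4.png

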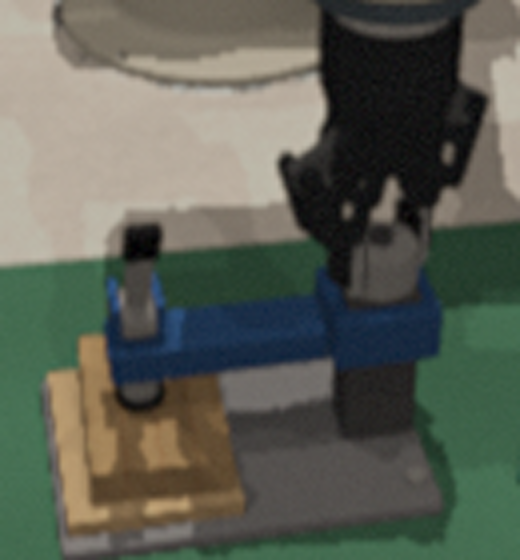

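The fingers are round the nut, whose top shows at crop (380,235), but with side force along the closing line and upward force. I'll release, centre 1.5 mm, raise 4 mm and regrip.

Emit:
apply_moves([
  {"slide": [0, 0, 0], "turn": [0, 0, 0], "gripper": 0.06},
  {"slide": [0, 0, 0], "turn": [0, 0, 0], "gripper": 0.06},
  {"slide": [0, 0, 0], "turn": [0, 0, 0], "gripper": 0.06},
  {"slide": [0, 0.0015, -0.006], "turn": [0, 0, 0], "gripper": 0.06},
  {"slide": [0, 0, 0], "turn": [0, 0, 0], "gripper": 0.06},
  {"slide": [0, 0, 0], "turn": [0, 0, 0], "gripper": 0.03},
  {"slide": [0, 0, 0], "turn": [0, 0, 0], "gripper": 0.03},
  {"slide": [0, 0, 0], "turn": [0, 0, 0], "gripper": 0.03},
  {"slide": [0, 0, 0], "turn": [0, 0, 0], "gripper": 0.03},
], force=60)

```text
t: 8.47
position: [0.553, 0.0212, 0.1269]
orientation: [-180.0, 0.0, -150.0]
wrist_force: [-2.9, -1.1, 11.4]
width: 0.04
grasp_force: 59.0
```

```bash
python3 -c "import lev;lev.run()"
```

```text
dark [251 227   9   9  71] [255.1 230.7] clamp xz [0.0601 0.2072] [(0.122, 0.1043, 0.864), (0.117, 0.1084, 0.837), (0.112, 0.1126, 0.813)]
dark [249 265  12   8  37] [255.  269.8] clamp xz [0.0189 0.0669] [(0.122, 0.0583, 3.061), (0.117, 0.0536, 3.031), (0.112, 0.0489, 2.995)]
8.5167 [0.5529888  0.02123725 0.12685435] [-1.79961386e+02  3.44031513e-02 -1.49985254e+02] [  -4.    29.8   94.1   -0.    56.  -124. ] [-2.75 -1.24 11.49] [-0.201  0.395  0.02 ]
```

Emit:
apply_moves([
  {"slide": [0, 0, 0], "turn": [0, 0, 5], "gripper": 0.03},
  {"slide": [0, 0, 0], "turn": [0, 0, 5], "gripper": 0.03},
  {"slide": [0, 0, 0], "turn": [0, 0, 5], "gripper": 0.03},
  {"slide": [0, 0, 0], "turn": [0, 0, 5], "gripper": 0.03},
])

```text
t: 8.85
position: [0.5529, 0.0214, 0.1268]
orientation: [-180.0, 0.0, -170.2]
wrist_force: [-2.7, 2.3, 13.0]
width: 0.0402
grasp_force: 58.8
```

```bash
cat > st.py <<'E'
from station import bot
S=bot.state();print(S["t"],S["position"].round(4),S["orientation"].round(1),"w",S["wrist_force"].round(1),"Mz",S["moment"].round(3),"j6",S["joint_pos"][5].round(1),S["effort"][5].round(3),S["width"].round(4))
E
python3 st.py
```

```text
Traceback (most recent call last):
  File "st.py", line 2, in <module>
    S=bot.state();print(S["t"],S["position"].round(4),S["orientation"].round(1),"w",S["wrist_force"].round(1),"Mz",S["moment"].round(3),"j6",S["joint_pos"][5].round(1),S["effort"][5].round(3),S["width"].round(4))
                                                                                                                                                                                                ^^^^^^^^^^^^^^^^
AttributeError: 'float' object has no attribute 'round'
```

Emit:
apply_moves([
  {"slide": [0, 0, 0], "turn": [0, 0, 5], "gripper": 0.03},
  {"slide": [0, 0, 0], "turn": [0, 0, 5], "gripper": 0.03},
  {"slide": [0, 0, 0], "turn": [0, 0, 5], "gripper": 0.03},
  {"slide": [0, 0, 0], "turn": [0, 0, 5], "gripper": 0.03},
])

```text
t: 9.18
position: [0.5529, 0.0216, 0.1268]
orientation: [180.0, 0.0, 169.8]
wrist_force: [-3.0, 3.6, 12.6]
width: 0.0399
grasp_force: 59.0
```

```bash
python3 st.py; python3 -c "import lev;lev.run()"
```

```text
dark [251 227   9   9  70] [255.1 231.2] clamp xz [0.0602 0.2062] [(0.122, 0.1035, 0.871), (0.117, 0.1076, 0.844), (0.112, 0.1118, 0.819)]
dark [249 266  12   7  34] [254.9 270.1] clamp xz [0.0143 0.0619] [(0.122, 0.0618, 3.158), (0.117, 0.0569, 3.138), (0.112, 0.0521, 3.114)]
9.2333 [0.55291583 0.02164704 0.12686777] [1.79974549e+02 4.11424205e-02 1.69351329e+02] [ -4.   29.8  94.1   0.   56.  -83.3] [-3.71  3.35 11.72] [ 0.464  0.504 -0.116]Traceback (most recent call last):
  File "st.py", line 2, in <module>
    S=bot.state();print(S["t"],S["position"].round(4),S["orientation"].round(1),"w",S["wrist_force"].round(1),"Mz",S["moment"].round(3),"j6",S["joint_pos"][5].round(1),S["effort"][5].round(3),S["width"].round(4))
                                                                                                                                                                                                ^^^^^^^^^^^^^^^^
AttributeError: 'float' object has no attribute 'round'
```

```bash
sed -i 's/,S\["width"\].round(4)//' st.py; python3 st.py
```

```text
9.2333 [0.5529 0.0216 0.1269] [180.    0.  169.4] w [-3.7  3.4 11.7] Mz [ 0.464  0.504 -0.116] j6 -83.3 -2.662
```

Emit:
apply_moves([
  {"slide": [0, 0, 0], "turn": [0, 0, 3], "gripper": 0.03},
  {"slide": [0, 0, 0], "turn": [0, 0, 3], "gripper": 0.03},
  {"slide": [0, 0, 0], "turn": [0, 0, 3], "gripper": 0.03},
  {"slide": [0, 0, 0], "turn": [0, 0, 3], "gripper": 0.03},
])

```text
t: 9.57
position: [0.553, 0.0218, 0.1269]
orientation: [180.0, 0.0, 157.9]
wrist_force: [-2.3, 4.2, 11.5]
width: 0.04
grasp_force: 58.9
```

```bash
python3 st.py
```

```text
9.5667 [0.553  0.0218 0.1269] [180.    0.  157.9] w [-2.3  4.2 11.5] Mz [0.713 0.413 0.297] j6 -71.8 -1.797
```

Emit:
apply_moves([
  {"slide": [0, 0, 0], "turn": [0, 0, 3], "gripper": 0.03},
  {"slide": [0, 0, 0], "turn": [0, 0, 3], "gripper": 0.03},
  {"slide": [0, 0, 0], "turn": [0, 0, 3], "gripper": 0.03},
  {"slide": [0, 0, 0], "turn": [0, 0, 3], "gripper": 0.03},
])

```text
t: 9.9
position: [0.553, 0.0219, 0.1269]
orientation: [179.9, 0.0, 145.9]
wrist_force: [-2.3, 6.1, 11.7]
width: 0.0402
grasp_force: 58.9
```

```bash
python3 st.py; python3 -c "import lev;lev.run()"
```

```text
9.9 [0.553  0.0219 0.1269] [179.9   0.  145.9] w [-2.3  6.1 11.7] Mz [0.912 0.336 0.274] j6 -59.8 -1.794
dark [251 227   9   9  70] [255.1 231.5] clamp xz [0.0594 0.2049] [(0.122, 0.102, 0.872), (0.117, 0.1061, 0.844), (0.112, 0.1103, 0.819)]
dark [249 266  12   7  30] [254.9 270.1] clamp xz [0.0146 0.0622] [(0.122, 0.0616, 3.152), (0.117, 0.0568, 3.131), (0.112, 0.0519, 3.107)]
9.95 [0.55299521 0.02190342 0.12685955] [1.79938347e+02 2.22301338e-02 1.45619232e+02] [ -3.9  29.8  94.1   0.1  56.  -59.6] [-2.32  6.27 11.67] [0.78  0.405 0.039]
```

Mz while moving is about 0.285 N m, matching the stated 0.28 drag, so it should show foot contact. Continue in small steps.

Emit:
apply_moves([
  {"slide": [0, 0, 0], "turn": [0, 0, 3], "gripper": 0.03},
  {"slide": [0, 0, 0], "turn": [0, 0, 3], "gripper": 0.03},
  {"slide": [0, 0, 0], "turn": [0, 0, 3], "gripper": 0.03},
  {"slide": [0, 0, 0], "turn": [0, 0, 3], "gripper": 0.03},
])

```text
t: 10.28
position: [0.5531, 0.022, 0.1269]
orientation: [179.9, 0.0, 133.9]
wrist_force: [-1.5, 7.3, 11.5]
width: 0.0401
grasp_force: 58.9
```

```bash
python3 st.py
```

```text
10.2833 [0.5531 0.022  0.1269] [179.9   0.  133.9] w [-1.5  7.3 11.5] Mz [1.145 0.29  0.326] j6 -47.8 -1.798
```

Emit:
apply_moves([
  {"slide": [0, 0, 0], "turn": [0, 0, 3], "gripper": 0.03},
  {"slide": [0, 0, 0], "turn": [0, 0, 3], "gripper": 0.03},
  {"slide": [0, 0, 0], "turn": [0, 0, 3], "gripper": 0.03},
  {"slide": [0, 0, 0], "turn": [0, 0, 3], "gripper": 0.03},
])

```text
t: 10.62
position: [0.5532, 0.0221, 0.1269]
orientation: [179.9, -0.0, 121.9]
wrist_force: [0.2, 7.7, 11.2]
width: 0.0403
grasp_force: 59.0
```

```bash
python3 st.py
```

```text
10.6167 [0.5532 0.0221 0.1269] [179.9  -0.  121.9] w [ 0.2  7.7 11.2] Mz [1.26  0.208 0.267] j6 -35.8 -1.794
```

Emit:
apply_moves([
  {"slide": [0, 0, 0], "turn": [0, 0, 3], "gripper": 0.03},
  {"slide": [0, 0, 0], "turn": [0, 0, 3], "gripper": 0.03},
  {"slide": [0, 0, 0], "turn": [0, 0, 3], "gripper": 0.03},
  {"slide": [0, 0, 0], "turn": [0, 0, 3], "gripper": 0.03},
])

```text
t: 10.95
position: [0.5533, 0.0222, 0.1269]
orientation: [179.9, -0.0, 109.9]
wrist_force: [0.8, 8.3, 9.9]
width: 0.0401
grasp_force: 59.1
```

```bash
python3 st.py; python3 -c "import lev;lev.run()"
```

```text
10.95 [0.5533 0.0222 0.1269] [179.9  -0.  109.9] w [0.8 8.3 9.9] Mz [1.367 0.054 0.287] j6 -23.8 -1.794
dark [251 228   9   9  69] [255.2 231.8] clamp xz [0.0612 0.2054] [(0.122, 0.1035, 0.883), (0.117, 0.1075, 0.856), (0.112, 0.1117, 0.83)]
dark [249 266  12   8  34] [255.  270.6] clamp xz [0.0165 0.0623] [(0.122, 0.0619, 3.121), (0.117, 0.0571, 3.098), (0.112, 0.0524, 3.07)]
11.0 [0.55332188 0.02214882 0.12685971] [ 1.79898658e+02 -2.71104023e-02  1.09617592e+02] [ -3.9  29.8  94.1   0.1  56.  -23.6] [ 0.62  8.62 10.06] [1.376 0.142 0.027]
```

Emit:
apply_moves([
  {"slide": [0, 0, 0], "turn": [0, 0, 3], "gripper": 0.03},
  {"slide": [0, 0, 0], "turn": [0, 0, 3], "gripper": 0.03},
  {"slide": [0, 0, 0], "turn": [0, 0, 3], "gripper": 0.03},
  {"slide": [0, 0, 0], "turn": [0, 0, 3], "gripper": 0.03},
])

```text
t: 11.33
position: [0.5534, 0.0222, 0.1269]
orientation: [179.9, -0.0, 97.9]
wrist_force: [1.0, 8.8, 8.2]
width: 0.0403
grasp_force: 59.2
```

```bash
python3 st.py
```

```text
11.3333 [0.5534 0.0222 0.1269] [179.9  -0.   97.9] w [1.  8.8 8.2] Mz [ 1.501 -0.038  0.238] j6 -11.8 -1.798
```

Emit:
apply_moves([
  {"slide": [0, 0, 0], "turn": [0, 0, 3], "gripper": 0.03},
  {"slide": [0, 0, 0], "turn": [0, 0, 3], "gripper": 0.03},
  {"slide": [0, 0, 0], "turn": [0, 0, 3], "gripper": 0.03},
  {"slide": [0, 0, 0], "turn": [0, 0, 3], "gripper": 0.03},
])

```text
t: 11.67
position: [0.5536, 0.0222, 0.1269]
orientation: [179.9, -0.1, 85.9]
wrist_force: [2.3, 8.3, 7.8]
width: 0.0401
grasp_force: 59.3
```

```bash
python3 st.py
```

```text
11.6667 [0.5536 0.0222 0.1269] [ 1.799e+02 -1.000e-01  8.590e+01] w [2.3 8.3 7.8] Mz [ 1.51  -0.187  0.282] j6 0.2 -1.796
```

Emit:
apply_moves([
  {"slide": [0, 0, 0], "turn": [0, 0, 3], "gripper": 0.03},
  {"slide": [0, 0, 0], "turn": [0, 0, 3], "gripper": 0.03},
  {"slide": [0, 0, 0], "turn": [0, 0, 3], "gripper": 0.03},
  {"slide": [0, 0, 0], "turn": [0, 0, 3], "gripper": 0.03},
])

```text
t: 12.0
position: [0.5537, 0.0222, 0.1269]
orientation: [179.9, -0.1, 73.9]
wrist_force: [2.3, 10.4, 7.7]
width: 0.0396
grasp_force: 59.4
```

```bash
python3 st.py; python3 -c "import lev;lev.run()"
```

```text
12.0 [0.5537 0.0222 0.1269] [ 1.799e+02 -1.000e-01  7.390e+01] w [ 2.3 10.4  7.7] Mz [ 1.546 -0.339  0.238] j6 12.2 -1.796
dark [251 228   9   9  73] [255.2 232.2] clamp xz [0.0617 0.2046] [(0.122, 0.1031, 0.891), (0.117, 0.1072, 0.863), (0.112, 0.1113, 0.838)]
dark [249 267  12   7  33] [254.9 270.9] clamp xz [0.0155 0.0607] [(0.122, 0.0632, 3.144), (0.117, 0.0584, 3.123), (0.112, 0.0536, 3.098)]
12.05 [0.55375743 0.02218404 0.12689832] [ 1.79888637e+02 -9.72569228e-02  7.36143866e+01] [-3.9 29.8 94.1  0.1 56.  12.4] [3.27 8.86 8.55] [ 1.541 -0.335  0.005]
```

Emit:
apply_moves([
  {"slide": [0, 0, 0], "turn": [0, 0, 3], "gripper": 0.03},
  {"slide": [0, 0, 0], "turn": [0, 0, 3], "gripper": 0.03},
  {"slide": [0, 0, 0], "turn": [0, 0, 3], "gripper": 0.03},
  {"slide": [0, 0, 0], "turn": [0, 0, 3], "gripper": 0.03},
])

```text
t: 12.38
position: [0.5539, 0.0221, 0.1269]
orientation: [179.9, -0.1, 61.9]
wrist_force: [3.9, 8.3, 6.3]
width: 0.0405
grasp_force: 59.4
```

```bash
python3 st.py
```

```text
12.3833 [0.5539 0.0221 0.1269] [ 1.799e+02 -1.000e-01  6.190e+01] w [3.9 8.3 6.3] Mz [ 1.433 -0.476  0.31 ] j6 24.2 -1.801
```

Emit:
apply_moves([
  {"slide": [0, 0, 0], "turn": [0, 0, 3], "gripper": 0.03},
  {"slide": [0, 0, 0], "turn": [0, 0, 3], "gripper": 0.03},
  {"slide": [0, 0, 0], "turn": [0, 0, 3], "gripper": 0.03},
  {"slide": [0, 0, 0], "turn": [0, 0, 3], "gripper": 0.03},
])

```text
t: 12.72
position: [0.554, 0.0221, 0.1269]
orientation: [179.9, -0.1, 49.9]
wrist_force: [4.3, 8.1, 6.5]
width: 0.0407
grasp_force: 59.5
```

```bash
python3 st.py; python3 -c "import lev;lev.run('pics/a5.png')"
```

```text
12.7167 [0.554  0.0221 0.1269] [ 1.799e+02 -1.000e-01  4.990e+01] w [4.3 8.1 6.5] Mz [ 1.39  -0.55   0.298] j6 36.2 -1.794
dark [251 228   9   9  69] [255.2 232.5] clamp xz [0.0597 0.2026] [(0.122, 0.1003, 0.888), (0.117, 0.1043, 0.859), (0.112, 0.1085, 0.833)]
dark [249 267  12   7  31] [254.7 271.1] clamp xz [0.0096 0.0548] [(0.122, 0.0679, 3.25), (0.117, 0.0629, 3.239), (0.112, 0.058, 3.226)]
12.7667 [0.55400385 0.02208679 0.12689464] [ 1.79914599e+02 -1.45655299e-01  4.96144445e+01] [-3.9 29.8 94.   0.1 56.  36.4] [4.55 8.05 5.74] [ 1.377 -0.536  0.032]
```

View pics/a5.png

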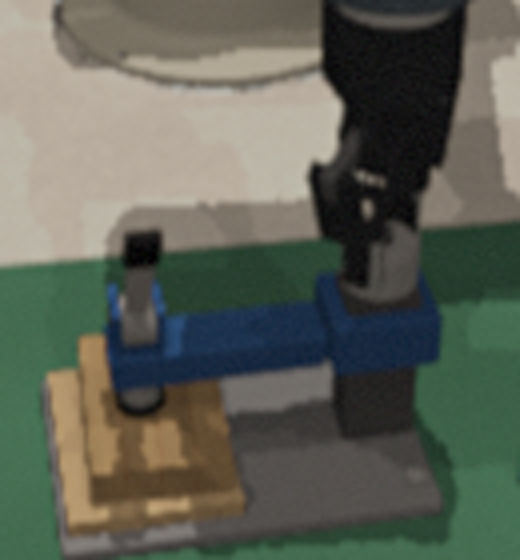

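The arm has lowered (grip at crop (142,247), foot at (140,400)) and there's no torque rise yet, so I continue.

Emit:
apply_moves([
  {"slide": [0, 0, 0], "turn": [0, 0, 3], "gripper": 0.03},
  {"slide": [0, 0, 0], "turn": [0, 0, 3], "gripper": 0.03},
  {"slide": [0, 0, 0], "turn": [0, 0, 3], "gripper": 0.03},
  {"slide": [0, 0, 0], "turn": [0, 0, 3], "gripper": 0.03},
])

```text
t: 13.1
position: [0.5541, 0.022, 0.1269]
orientation: [179.9, -0.2, 37.9]
wrist_force: [5.3, 6.9, 6.1]
width: 0.04
grasp_force: 59.6
```

```bash
python3 st.py
```

```text
13.1 [0.5541 0.022  0.1269] [179.9  -0.2  37.9] w [5.3 6.9 6.1] Mz [ 1.228 -0.652  0.288] j6 48.2 -1.786
```

Emit:
apply_moves([
  {"slide": [0, 0, 0], "turn": [0, 0, 3], "gripper": 0.03},
  {"slide": [0, 0, 0], "turn": [0, 0, 3], "gripper": 0.03},
  {"slide": [0, 0, 0], "turn": [0, 0, 3], "gripper": 0.03},
  {"slide": [0, 0, 0], "turn": [0, 0, 3], "gripper": 0.03},
])

```text
t: 13.43
position: [0.5542, 0.0219, 0.1269]
orientation: [180.0, -0.2, 25.9]
wrist_force: [5.4, 5.5, 5.0]
width: 0.0399
grasp_force: 59.7
```

```bash
python3 st.py; python3 -c "import lev;lev.run()"
```

```text
13.4333 [0.5542 0.0219 0.1269] [180.   -0.2  25.9] w [5.4 5.5 5. ] Mz [ 1.022 -0.796  0.311] j6 60.2 -1.77
dark [251 229   9   9  69] [255.2 232.7] clamp xz [0.0601 0.2024] [(0.122, 0.1004, 0.892), (0.117, 0.1044, 0.863), (0.112, 0.1086, 0.837)]
dark [249 267  12   7  31] [254.7 271.1] clamp xz [0.0096 0.0548] [(0.122, 0.0679, 3.25), (0.117, 0.0629, 3.239), (0.112, 0.058, 3.226)]
13.4833 [0.55419837 0.02188006 0.12690659] [ 1.79955797e+02 -1.77893054e-01  2.56160682e+01] [-3.9 29.8 94.   0.1 56.  60.4] [5.3  6.13 5.89] [ 1.107 -0.789  0.074]
```

The foot's dark patch has stopped moving, and joint-6 effort has drifted since j6≈36° (-1.794, -1.786, -1.770). So contact came about 20° ago with the lever at about 0.82, which puts the bite at about 0.74. Back off 8° to centre it, release and lift.

Emit:
apply_moves([
  {"slide": [0, 0, 0], "turn": [0, 0, -4], "gripper": 0.03},
  {"slide": [0, 0, 0], "turn": [0, 0, -4], "gripper": 0.03},
  {"slide": [0, 0, 0], "turn": [0, 0, 0], "gripper": 0.03},
  {"slide": [0, 0, 0], "turn": [0, 0, 0], "gripper": 0.0854},
  {"slide": [0, 0, 0], "turn": [0, 0, 0], "gripper": 0.0854},
  {"slide": [0, 0, 0], "turn": [0, 0, 0], "gripper": 0.0854},
  {"slide": [0, 0, 0], "turn": [0, 0, 0], "gripper": 0.0854},
  {"slide": [0, 0, -0.015], "turn": [0, 0, 0], "gripper": 0.0854},
  {"slide": [0, 0, -0.025], "turn": [0, 0, 0], "gripper": 0.0854},
  {"slide": [0, 0, -0.025], "turn": [0, 0, 0], "gripper": 0.0854},
  {"slide": [0, 0, -0.025], "turn": [0, 0, 0], "gripper": 0.0854},
  {"slide": [0, 0, -0.02], "turn": [0, 0, 0], "gripper": 0.0854},
])

```text
t: 14.48
position: [0.5528, 0.0213, 0.2381]
orientation: [180.0, -0.0, 34.0]
wrist_force: [1.1, -0.1, -0.6]
width: 0.0856
grasp_force: 0.0
```

Emit:
apply_moves([
  {"slide": [0, 0, 0], "turn": [0, 0, 7], "gripper": 0},
  {"slide": [0, 0, 0], "turn": [0, 0, 7], "gripper": 0},
  {"slide": [0, 0, 0], "turn": [0, 0, 7], "gripper": 0},
  {"slide": [0, 0, 0], "turn": [0, 0, 7], "gripper": 0},
  {"slide": [0, 0, 0], "turn": [0, 0, 6], "gripper": 0},
  {"slide": [-0.001, 0.028, 0], "turn": [0, 0, 0], "gripper": 0},
  {"slide": [-0.001, 0.028, 0], "turn": [0, 0, 0], "gripper": 0},
  {"slide": [-0.001, 0.028, 0], "turn": [0, 0, 0], "gripper": 0},
  {"slide": [-0.001, 0.028, 0], "turn": [0, 0, 0], "gripper": 0},
  {"slide": [-0.001, 0.028, 0], "turn": [0, 0, 0], "gripper": 0},
  {"slide": [0, 0, 0], "turn": [0, 0, 0], "gripper": 0},
])

```text
t: 15.4
position: [0.5475, -0.1228, 0.2362]
orientation: [179.9, -0.0, -0.2]
wrist_force: [-0.9, 0.4, -1.1]
width: -0.0004
grasp_force: 0.0
```

```bash
python3 st.py; python3 -c "import lev;lev.run()"
```

```text
15.4 [ 0.5475 -0.1228  0.2362] [179.9  -0.   -0.2] w [-0.9  0.4 -1.1] Mz [-0.018 -0.062 -0.024] j6 71.5 -1.631
dark [251 229   9   8  68] [255.2 232.6] clamp xz [0.0611 0.2033] [(0.122, 0.1017, 0.895), (0.117, 0.1058, 0.866), (0.112, 0.1099, 0.84)]
dark [249 267  12   7  31] [254.9 271.1] clamp xz [0.0151 0.0596] [(0.122, 0.0642, 3.154), (0.117, 0.0594, 3.134), (0.112, 0.0546, 3.111)]
15.45 [ 0.54746705 -0.12085915  0.23609192] [ 1.79981448e+02  1.41613648e-02 -1.64260907e-01] [-18.5  22.8  85.9  -0.   71.2  71.6] [ 0.34  0.57 -0.84] [ 0.064 -0.042  0.002]
```

Emit:
apply_moves([
  {"slide": [0, 0, 0.022], "turn": [0, 0, 0], "gripper": 0},
  {"slide": [0, 0, 0.022], "turn": [0, 0, 0], "gripper": 0},
  {"slide": [0, 0, 0.022], "turn": [0, 0, 0], "gripper": 0},
  {"slide": [0.01, 0, 0], "turn": [0, 0, 0], "gripper": 0},
  {"slide": [0.01, 0, 0], "turn": [0, 0, 0], "gripper": 0},
  {"slide": [0.004, 0, 0], "turn": [0, 0, 0], "gripper": 0},
  {"slide": [0.003, 0, 0], "turn": [0, 0, 0], "gripper": 0},
])

```text
t: 16.03
position: [0.5767, -0.1186, 0.1717]
orientation: [180.0, -0.1, 0.0]
wrist_force: [-0.4, 0.0, 0.2]
width: 0.0
grasp_force: 0.0
```

```bash
python3 st.py
```

```text
16.0333 [ 0.5767 -0.1186  0.1717] [ 1.8e+02 -1.0e-01  0.0e+00] w [-0.4  0.   0.2] Mz [ 0.066  0.028 -0.018] j6 72.5 0.018
```

Emit:
apply_moves([
  {"slide": [0.0025, 0, 0.0015], "turn": [0, 0, 0], "gripper": 0},
  {"slide": [0.0025, 0, 0.0015], "turn": [0, 0, 0], "gripper": 0},
  {"slide": [0.0025, 0, 0.0015], "turn": [0, 0, 0], "gripper": 0},
])

```text
t: 16.28
position: [0.5825, -0.1186, 0.1664]
orientation: [180.0, -0.0, 0.0]
wrist_force: [-2.2, 1.1, 5.8]
width: -0.0002
grasp_force: 2.5
```

```bash
python3 st.py; python3 -c "import lev;lev.run()"
```

```text
16.2833 [ 0.5825 -0.1186  0.1664] [180.  -0.   0.] w [-2.2  1.1  5.8] Mz [ 0.189  0.28  -0.023] j6 72.7 -0.03
dark [238 195  30  46 787] [252.7 211.7] clamp xz [0.0271 0.2315] [(0.122, 0.1128, 0.493), (0.117, 0.1176, 0.483), (0.112, 0.1225, 0.473)]
dark [249 267  12   7  29] [255.  271.2] clamp xz [0.0166 0.0607] [(0.122, 0.0635, 3.127), (0.117, 0.0587, 3.105), (0.112, 0.054, 3.079)]
16.3333 [ 0.58277837 -0.11854047  0.16603391] [ 1.79993667e+02 -3.57522228e-02  1.20960071e-02] [-17.3  29.8  86.    0.   64.2  72.7] [-0.87  0.74  4.81] [ 0.106  0.222 -0.008]
```

Emit:
apply_moves([
  {"slide": [0.002, 0, 0.0028], "turn": [0, 0, 0], "gripper": 0},
  {"slide": [0.002, 0, 0.0028], "turn": [0, 0, 0], "gripper": 0},
  {"slide": [0.002, 0, 0.0028], "turn": [0, 0, 0], "gripper": 0},
])

```text
t: 16.58
position: [0.5885, -0.1186, 0.1579]
orientation: [180.0, -0.1, 0.0]
wrist_force: [-1.4, 0.5, 8.0]
width: -0.0002
grasp_force: 3.4
```

```bash
python3 st.py
```

```text
16.5833 [ 0.5885 -0.1186  0.1579] [ 1.8e+02 -1.0e-01  0.0e+00] w [-1.4  0.5  8. ] Mz [0.169 0.196 0.037] j6 72.9 -0.024
```

Emit:
apply_moves([
  {"slide": [0.002, 0, 0.0022], "turn": [0, 0, 0], "gripper": 0},
  {"slide": [0.002, 0, 0.0022], "turn": [0, 0, 0], "gripper": 0},
])

```text
t: 16.75
position: [0.5927, -0.1186, 0.1536]
orientation: [180.0, -0.1, 0.0]
wrist_force: [-0.7, 1.5, 8.4]
width: 0.0003
grasp_force: 3.2
```

```bash
python3 st.py
```

```text
16.75 [ 0.5927 -0.1186  0.1536] [ 1.8e+02 -1.0e-01  0.0e+00] w [-0.7  1.5  8.4] Mz [0.344 0.051 0.034] j6 73.0 -0.019
```

The push (about 6.9 N normal at 1.1, 7.2 N at 1.2) implies foot loads of about 59–83 N. That fits a bite near 0.75, so I shut the lever.

Emit:
apply_moves([
  {"slide": [0.0023, 0, 0.0033], "turn": [0, 0, 0], "gripper": 0},
  {"slide": [0.0023, 0, 0.0033], "turn": [0, 0, 0], "gripper": 0},
  {"slide": [0.0023, 0, 0.0033], "turn": [0, 0, 0], "gripper": 0},
  {"slide": [0.0012, 0, 0.0028], "turn": [0, 0, 0], "gripper": 0},
  {"slide": [0.0012, 0, 0.0028], "turn": [0, 0, 0], "gripper": 0},
  {"slide": [0.0012, 0, 0.0028], "turn": [0, 0, 0], "gripper": 0},
  {"slide": [0.001, 0, 0.002], "turn": [0, 0, 0], "gripper": 0},
])

```text
t: 17.33
position: [0.6035, -0.1186, 0.1322]
orientation: [-180.0, 0.0, 0.0]
wrist_force: [0.5, -0.1, -0.8]
width: -0.0001
grasp_force: 0.0
```

```bash
python3 st.py
```

```text
17.3333 [ 0.6035 -0.1186  0.1322] [-180.    0.    0.] w [ 0.5 -0.1 -0.8] Mz [-0.002 -0.013  0.042] j6 73.3 -0.015
```

Emit:
apply_moves([
  {"slide": [0, 0, 0.001], "turn": [0, 0, 0], "gripper": 0},
  {"slide": [0, 0, 0.001], "turn": [0, 0, 0], "gripper": 0},
])

```text
t: 17.5
position: [0.6039, -0.1186, 0.1311]
orientation: [180.0, -0.0, 0.0]
wrist_force: [-4.6, 2.0, 20.3]
width: -0.0002
grasp_force: 10.4
```

```bash
python3 st.py
```

```text
17.5 [ 0.6039 -0.1186  0.1311] [180.  -0.   0.] w [-4.6  2.  20.3] Mz [0.267 0.649 0.051] j6 73.3 0.023
```

The force dropped to nothing past over-centre, then met the stop at 20 N, so the lever is shut. Lift away and check.

Emit:
apply_moves([
  {"slide": [0, 0, -0.01], "turn": [0, 0, 0], "gripper": 0},
  {"slide": [0, 0, -0.03], "turn": [0, 0, 0], "gripper": 0},
  {"slide": [0, 0, -0.03], "turn": [0, 0, 0], "gripper": 0},
  {"slide": [-0.03, 0, -0.02], "turn": [0, 0, 0], "gripper": 0},
  {"slide": [-0.035, 0, 0], "turn": [0, 0, 0], "gripper": 0},
  {"slide": [-0.035, 0, 0], "turn": [0, 0, 0], "gripper": 0},
  {"slide": [0, 0, 0], "turn": [0, 0, 0], "gripper": 0},
  {"slide": [0, 0, 0], "turn": [0, 0, 0], "gripper": 0},
])

```text
t: 18.17
position: [0.5022, -0.1185, 0.2213]
orientation: [-180.0, 0.0, -0.0]
wrist_force: [0.7, -0.6, -0.4]
width: 0.0001
grasp_force: 0.0
```

```bash
python3 -c "import lev;lev.run('pics/a6.png')"
```

```text
dark [249 263  16  11 110] [257.8 268.5] clamp xz [0.0816 0.1254] [(0.122, 0.0817, 1.779), (0.117, 0.0821, 1.718), (0.112, 0.0827, 1.658)]
18.2167 [ 0.50372246 -0.11876958  0.22131792] [ 1.79982787e+02 -5.25948021e-02 -1.78974544e-02] [-19.9  20.3  92.9   0.   66.7  70.1] [ 0.79 -0.21 -1.04] [ 0.038  0.006 -0.032]
```

View pics/a6.png

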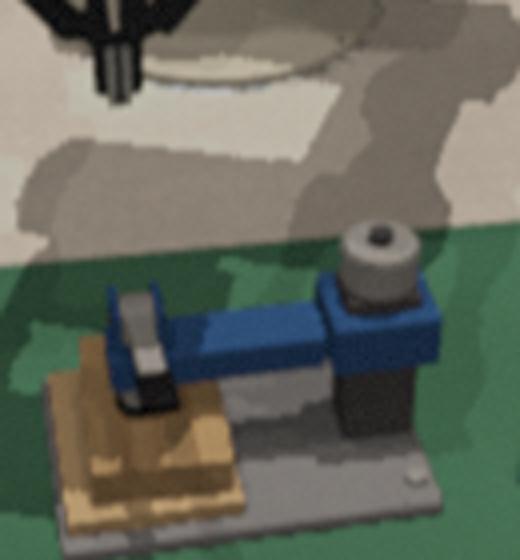

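The lever is shut, with its grip at crop (155,390) pointing to +x. The blank is unmoved and the robot is clear, so I hand the job in.

```bash
python3 -c "
from station import bot;print(bot.job_done())"
```

```text
the job is handed in; nothing more can be done
None
```

The job is handed in with no verdict returned: the lever is fully shut, the blank is clamped with an estimated bite near 0.75 rad (roughly 80–95 N, inferred from the lever push force), and nothing else was touched.

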